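Set the drill speed and slide the vice carriage into its ball notch

TASK

Get the small drilling unit ready for the next hole: turn the speed dial until its orange pointer stands at the red mark on the scale, leave it there, then take the vice carriage by its upright handle and slide it along the rail until you feel the ball detent click in, which puts the workpiece's scribed line in front of the drill bit. Do not run past the notch, and leave the other tools on the bench where they are. Finish while still gripping the handle, holding the carriage still in the notch.

Things in the scene. Friction and masses are not known exactly. Their poses are not given: they have to be found in the camera images.
- dial (a joint): Angle of the speed dial (rad), growing anticlockwise seen from above; it can be turned from -2.3 to 2.3, stays where it is left (about 0.03 N m of friction). The angle still to turn to the mark is 0.5 to 1.5 rad, anticlockwise. The dial is black: a disc of 50 mm diameter and 8 mm height, on it an upright bar grip 46 mm long and 14 mm thick whose top is 85 mm above the table.
- dial_grip (a point): Point on the dial's upright axis, 73 mm above the table, at the middle of the bar grip (free from 55 to 85 mm above the table). Its x axis lies along the bar, pointing away from the pointer's end; grip the bar across its 14 mm thickness from above. The dial sits in the middle of a blue control box, 130 x 130 mm and 45 mm high.
- dial_pointer (a point): Tip of the dial's orange pointer (a small tab at one end of the bar, in line with a white line on the bar's top), 36 mm from the dial's axis; it turns with the dial.
- dial_mark (a point): Inner end of the red mark clipped to the white scale, 36 mm from the dial's axis: where the pointer's tip must come. The mark is 6 mm wide and does not move.
- rail: Aluminium rail lying on the table, 360 mm long (its y axis), 50 mm wide, 21 mm high; origin at the middle of its underside. The carriage slides along its y axis. At each end a stop block 34 mm high.
- carriage (a joint): Position of the vice carriage along the rail (m), 0 to 0.22, growing towards the rail's +y axis; it starts near 0 and the notch always lies further along, 50 to 170 mm away. The carriage is 120 x 90 mm, weighs about 0.7 kg, drags with 1 to 2 N, and carries a red vice with a steel workpiece (top 98 mm above the table).
- handle (a point): Grasp point of the carriage's upright handle: a black post with an orange cap, 22 mm along the rail's x axis by 16 mm along the rail's y axis, its top 112 mm above the table; this point is on the post's centre line 90 mm above the table. It stands on the robot's side of the vice, 68 mm from the rail's centre line; the post is free from 34 mm up. Its axes are the rail's.
- work_line (a point): Point of the workpiece's scribed line (black line on its top) at the face towards the drill, 78 mm above the table; moves with the carriage. When the carriage is in the notch it coincides with notch. Axes are the rail's.
- notch (a point): Where work_line is when the carriage sits in the ball notch: on the drill bit's axis, 19 mm before its tip, 78 mm above the table. Fixed, axes as the rail's; the green drilling unit (top 125 mm) stands behind it. Detent: about 14 to 7 mm before the notch a spring ball resists with 8 to 11 N, then draws the carriage in; leaving it takes the same force again.
- file: Flat file, 260 mm long and 23 mm high, lying on the table; leave it alone.
- oil_bottle: Small standing bottle, 52 mm thick, 130 mm high; leave it alone.
- brush: Hand brush lying on the table; leave it alone.
- square: Steel try square lying on the table, 100 x 150 mm; leave it alone.
- offcut: Steel block 90 x 30 x 30 mm on the table; leave it alone.
Things that resemble listed ones, but are neither listed nor needed, are in the scene too. Leave any yellow look-alike of the part that bears dial alone.

How it is judged:
On the way, in this order (a step that is already met when the one before it is completed fails the run):
1. the dial's pointer stands at the red mark (horizontal distance between dial_pointer and dial_mark below 0.0055 m and contact force between the fingers and dial below 0.2 N), for 0.3 s.
2. the carriage is held by its handle in the notch (y of work_line in the frame of notch between -0.0025 and 0.0025 m and velocity of joint carriage between -0.01 and 0.01 m/s and contact force between the fingers and carriage_handle above 1 N), for 0.3 s.
At the end, for the whole second after the job is handed in: The dial's pointer is within 5.5 mm (about 0.15 rad) of the red mark, the carriage stands still within 2.5 mm of the notch, the fingers press on its handle with more than 1 N, and no other tool has moved 30 mm (all of step 2 and horizontal distance between dial_pointer and dial_mark below 0.0055 m and distance of each of file, oil_bottle, brush, square, offcut from where it was at the start of the episode below 0.03 m); the arm keeps its last pose, push and grip.
It fails at once if the carriage ran past the notch by more than 8 mm (y of work_line in the frame of notch above 0.008 m).
It fails at once if another tool on the bench was moved by more than 30 mm (distance of any of file, oil_bottle, brush, square, offcut from where it was at the start of the episode above 0.03 m).
It also fails if it takes over 61 s, if anything falls off the work surface, if the arm or the gripper's body presses on something with over 40 N, if the wrist force passes 120 N, or if a joint passes its speed limit or range.

ROBOT

A 6-joint arm with a two-finger parallel gripper is mounted at the origin on the work surface. World frame = base frame: x ahead of the robot, y to its left, z up, the work surface at z = 0. Lengths are in m, angles in rad, forces in N, time in s.
With the tool pointing down it reaches from about 0.375 to 0.925 m from the base axis. Payload 5.7 kg.
Tool frame: the origin (TCP) lies between the finger pads; the fingertips stand 19 mm ahead of it and the grasp point (between the pads) is the TCP; z points along the fingers, x is the direction in which the jaws open and shut, and the axes are right-handed (so a half turn about z gives the same grasp; the last joint's range is limited). The gripper opens to 88 mm and grips with 3 to 60 N. Pads are 20 mm wide; open, the fingers measure 115 mm over their backs; the gripper's body (75 mm by 178 mm) begins 61 mm behind the grasp point.
Start: joints at [-1.444, 0.359, 1.51, -0, 1.272, -0.115], TCP at [0.144, -0.583, 0.242] pointing down, gripper open.
Joint ranges: [-2.97, 2.97], [-1.01, 2.36], [0.21, 2.38], [-0.96, 4.11], [0.2, 2.71], [-2.98, 2.98]. Speed limits (rad/s): [2.39, 2.39, 3.14, 3.14, 3.14, 3.14].

INTERFACE

Orientations are given as a rotation vector (axis times angle).
In Python, from bench import read_state, cams, order gives the robot as it stands.
- The arm moves only by the tool move_arm, never from a script. Its argument "deltas" is a list of rows, each an object of numbers: "grip": the opening, from 0 (shut) to 1 (fully open); "dx", "dy", "dz": the shift along the tool's x, y, z in m; "spin": the turn about the tool's z in rad. In form: [{"grip": .., "dx": .., "dy": .., "dz": .., "spin": ..}, ...]. A call has 1 to 10 rows; each row is the pose to reach, as a shift and turn from the pose commanded when the call began, along the tool's axes at that moment; what a row does not reach only later rows make up. A row lasts 1/12 s, in which the tool goes at most 41.7 mm and 7.16 degrees, less where a joint would pass 70% of its speed; a pose out of reach is approached as far as the arm can. A call with a gripper value outside its range is refused whole. The fingers move at their own pace and stop on an object; "newtons" is the grip in N (left out, the last holds). Time passes only in rows, so rows that repeat a pose let the fingers close. It gives the time, the measured TCP pose, the force and the opening at its end, in the units of the state.
- read_state(): the state, without advancing time (a new reading comes with each control period).
- cams.capture(name): name is "scene" or "top" or "wrist"; returns the picture (400x640x3 uint8, red, green, blue); there is no depth.
- cams.camera_model(name): a dict with "fx", "fy", "cx", "cy" (pixels), "distortion" ([k1, k2, p1, p2, k3] as OpenCV has them; the pictures are not rectified), "pose" (4x4, takes a point from camera to world coordinates). Camera axes: x right, y up, looking along -z (the intrinsics and any distortion apply to the point x, -y, -z); pixel columns grow to the right and rows downward; lengths in m; the calibration is good to about 2 mm. A picture is of the moment at which its call begins: read the wrist's pose just before it. camera_model takes no time and is no camera call; for the wrist camera it gives the pose at the moment of the call.
- order.finish_job(): hands the job in, once; it reports no verdict.
Trained networks look in the newest picture that a camera, given by its name, has taken for a name from the list of things; names that differ only in an ending like _2 or _b are one class to them, and where a whole thing is asked for, a point or a joint stands for the part that bears it (a point fixed in the world has none). Each returns a list of dicts, best first, with "p" (0 to 1); they miss things now and then, are a little off and sometimes report something else, mostly with a low value. They report only what shows in the picture. A call takes as long as a camera call. They do not tell look-alikes from the thing itself.
- cams.recognise(camera, target): "position" ([x, y, z] in m, in the coordinates of the camera as it stood for that picture, good to about 4 mm: the middle of the surface that is visible of it).
- cams.regions_of(camera, target): "pixels" (400x640 bool, what is visible of it).
- cams.place_of(camera, target): "position" ([x, y, z] in m, in the coordinates of the camera as it stood for that picture, good to about 4 mm: a listed point, or the origin of a listed thing).
The state is a dict: "clock": time; "q": joint angles; "joint_velocities": joint speeds; "joint_efforts": joint torques, N m; "tool_pos": TCP position; "eef_rot": TCP orientation; "contact_force": force on the tool from outside, world axes, zero at the start; "moment": the same for the moment, N m; "grip_width": finger opening in m.
Only numpy, scipy, OpenCV 4.12 (cv2) and the standard library are available. Lean on these libraries where they do the work, as an engineer would, in place of code of your own. Each camera call takes 0.05 s, during which the arm holds its last target. There are 200 camera calls.

## Working session

There is one attempt and no reset: what is moved stays moved. The work goes in short steps, Python scripts to look and compute and a tool call to move; the robot and the scene stay as the last step left them, time stands still between calls to the robot, and variables do not carry over. Pictures are saved under pics/ and viewed, on a budget of 10 in all, crops included, one or two more only if the job needs it, and the job is handed in when it is done.

Besides the shell and the picture viewer there is one more tool, called after "Emit:" in YAML: its name, and indented under it one key for each argument. move_arm: Moves the arm, as the interface text tells. Its arguments: {"type":"object","properties":{"deltas":{"type":"array"},"newtons":{"type":"number"}},"required":["deltas"]}

```bash
mkdir -p pics; ls
cat > h.py <<'E'
import numpy as np, cv2
from bench import read_state, cams, order
def snap(c,f=None):
    m=cams.camera_model(c); im=cams.capture(c)
    if f: cv2.imwrite('pics/'+f,cv2.cvtColor(im,cv2.COLOR_RGB2BGR))
    return m,im
def w(m,p): return (np.array(m['pose'])@np.r_[p,1])[:3]
def K(m): return np.array([[m['fx'],0,m['cx']],[0,m['fy'],m['cy']],[0,0,1.]])
def proj(m,P):
    T=np.linalg.inv(np.array(m['pose'])); c=(T[:3,:3]@np.array(P).T).T+T[:3,3]
    c=c*[1,-1,-1]
    return cv2.projectPoints(c.reshape(-1,1,3),np.zeros(3),np.zeros(3),K(m),np.array(m['distortion'],float))[0].reshape(-1,2)
def atz(m,uv,z):
    n=cv2.undistortPoints(np.array(uv,float).reshape(-1,1,2),K(m),np.array(m['distortion'],float)).reshape(-1,2)
    d=np.c_[n[:,0],-n[:,1],-np.ones(len(n))]@np.array(m['pose'])[:3,:3].T
    o=np.array(m['pose'])[:3,3]
    return o+d*((z-o[2])/d[:,2])[:,None]
E
python3 - <<'E'
from h import *
np.set_printoptions(precision=4,suppress=True)
for c in ['top','scene']:
    m,im=snap(c,c+'0.png')
    for t in ['dial_grip','dial_pointer','dial_mark','rail','handle','work_line','notch']:
        for r in cams.place_of(c,t)[:3]:
            p=w(m,r['position']); print(c,t,round(r['p'],2),p,proj(m,[p])[0])
print(read_state())
E
```

```text
pics
top dial_grip 0.66 [0.4438 0.3377 0.0726] [211.6077 221.1848]
top dial_grip 0.63 [ 0.4147 -0.0494 -0.002 ] [340.2707 232.2287]
top dial_grip 0.57 [0.2213 0.3357 0.0711] [210.8345 295.8059]
top dial_pointer 0.81 [0.1923 0.3511 0.0484] [207.4835 304.4865]
top dial_pointer 0.69 [ 0.6074 -0.0677  0.0807] [347.0734 167.4635]
top dial_pointer 0.52 [0.4201 0.3648 0.046 ] [204.8136 229.1431]
top rail 0.67 [ 0.5698 -0.0107 -0.001 ] [328.2981 182.8549]
top rail 0.58 [0.6067 0.0348 0.0756] [312.8862 167.7028]
top handle 0.6 [ 0.508  -0.0718  0.0908] [348.3379 200.3796]
top work_line 0.91 [ 0.6088 -0.0676  0.0821] [347.0578 166.9245]
top notch 0.88 [0.6045 0.0343 0.075 ] [313.0577 168.4813]
top notch 0.73 [0.4484 0.3418 0.0721] [210.3108 219.6456]
scene dial_grip 0.65 [0.4477 0.3428 0.0704] [425.5885 153.5638]
scene dial_grip 0.59 [0.2226 0.3366 0.0745] [385.1577 106.6943]
scene dial_pointer 0.77 [0.4224 0.3632 0.0511] [424.9622 149.6918]
scene dial_pointer 0.54 [0.1851 0.3496 0.0521] [381.7706 103.4675]
scene rail 0.66 [ 0.5652 -0.0181  0.001 ] [339.0646 242.995 ]
scene handle 0.97 [ 0.5033 -0.0713  0.0872] [311.5624 218.0783]
scene work_line 0.76 [ 0.6064 -0.0636  0.0765] [331.9034 249.7382]
scene notch 0.68 [ 0.4091 -0.0488 -0.0012] [305.4267 205.866 ]
{'clock': 0.8, 'q': array([-1.4441,  0.3587,  1.5104,  0.    ,  1.2725, -0.1151]), 'joint_velocities': array([ 0.0008,  0.0003,  0.0007,  0.    , -0.0002,  0.0002]), 'joint_efforts': array([ -0.0013, -51.5279, -27.1121,   0.0673,   0.0244,  -0.    ]), 'tool_pos': array([ 0.1437, -0.5825,  0.2417]), 'eef_rot': array([-2.4731,  1.9373, -0.    ]), 'contact_force': array([-0.9267,  0.5473,  0.726 ]), 'moment': array([-0.0159,  0.0643,  0.0137]), 'grip_width': 0.08787307301100047}
```

```bash
python3 -c "
import cv2,numpy as np
a=cv2.imread('pics/top0.png');b=cv2.imread('pics/scene0.png')
cv2.imwrite('pics/both.png',cv2.resize(np.vstack([a,b]),(480,600)))"
```

```text
(no output)
```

View pics/top0.png

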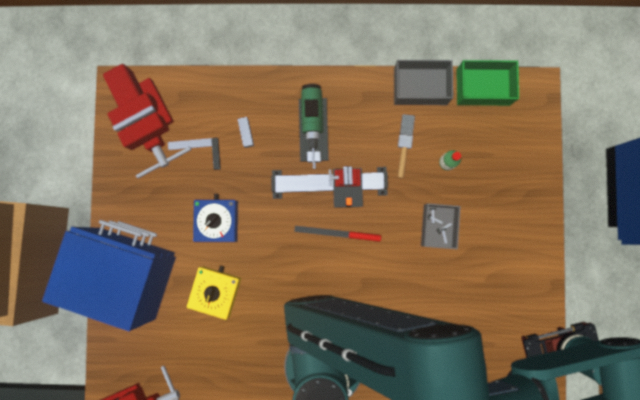

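The blue dial, at px (214,220), is the one meant. The yellow look-alike is at (212,294). The rail runs from (275,184) to (384,180) with the carriage at the right (-y) end. I'll move over the bench for a wrist view.

Emit:
move_arm:
  deltas:
    - {"grip": 1, "dx": -0.389, "dy": -0.442, "dz": -0.058, "spin": 0}
    - {"grip": 1, "dx": -0.389, "dy": -0.442, "dz": -0.058, "spin": 0}
    - {"grip": 1, "dx": -0.389, "dy": -0.442, "dz": -0.058, "spin": 0}
    - {"grip": 1, "dx": -0.389, "dy": -0.442, "dz": -0.058, "spin": 0}
    - {"grip": 1, "dx": -0.389, "dy": -0.442, "dz": -0.058, "spin": 0}
    - {"grip": 1, "dx": -0.389, "dy": -0.442, "dz": -0.058, "spin": 0}
    - {"grip": 1, "dx": -0.389, "dy": -0.442, "dz": -0.058, "spin": 0}
    - {"grip": 1, "dx": -0.389, "dy": -0.442, "dz": -0.058, "spin": 0}
    - {"grip": 1, "dx": -0.389, "dy": -0.442, "dz": -0.058, "spin": 0}
    - {"grip": 1, "dx": -0.389, "dy": -0.442, "dz": -0.058, "spin": 0}

```text
clock: 1.63
tool_pos: [0.381, -0.2402, 0.2831]
eef_rot: [-2.473, 1.938, -0.001]
contact_force: [0.0, -0.1, 0.1]
grip_width: 0.088
```

```bash
cat >> h.py <<'E'
from scipy.spatial.transform import Rotation as Ro
def d(P,yaw=None):
    "deltas to world P; yaw = world angle of jaw axis (mod pi)"
    s=read_state(); R=Ro.from_rotvec(s['eef_rot']).as_matrix(); v=R.T@(np.array(P)-s['tool_pos'])
    y0=np.arctan2(R[1,0],R[0,0]); sp=None
    if yaw is not None: sp=-((yaw-y0+np.pi/2)%np.pi-np.pi/2)
    print('t',round(s['clock'],2),'pos',s['tool_pos'].round(4),'yaw',round(y0,3),'d',v.round(4),'spin',sp,'q6',s['q'][5].round(2),'F',s['contact_force'].round(1))
E
python3 - <<'E'
from h import *
d([0.446,0.34,0.30])
print(np.array(cams.camera_model('wrist')['pose']).round(3),Ro.from_rotvec(read_state()['eef_rot']).as_matrix().round(3))
E
```

```text
t 1.63 pos [ 0.381  -0.2402  0.2831] yaw -1.329 d [-0.5479 -0.2018 -0.0172] spin None q6 0.61 F [ 0.  -0.1  0.1]
[[ 0.24   0.941  0.238  0.445]
 [-0.971  0.232  0.058 -0.224]
 [-0.    -0.245  0.97   0.425]
 [ 0.     0.     0.     1.   ]] [[ 0.239 -0.971  0.001]
 [-0.971 -0.239 -0.   ]
 [ 0.001 -0.001 -1.   ]]
```

Emit:
move_arm:
  deltas:
    - {"grip": 1, "dx": -0.187, "dy": -0.118, "dz": -0.06, "spin": 0}
    - {"grip": 1, "dx": -0.187, "dy": -0.118, "dz": -0.06, "spin": 0}
    - {"grip": 1, "dx": -0.187, "dy": -0.118, "dz": -0.06, "spin": 0}
    - {"grip": 1, "dx": -0.187, "dy": -0.118, "dz": -0.06, "spin": 0}
    - {"grip": 1, "dx": -0.187, "dy": -0.118, "dz": -0.06, "spin": 0}
    - {"grip": 1, "dx": -0.187, "dy": -0.118, "dz": -0.06, "spin": 0}
    - {"grip": 1, "dx": -0.187, "dy": -0.118, "dz": -0.06, "spin": 0}

```text
clock: 2.22
tool_pos: [0.4517, -0.0288, 0.3441]
eef_rot: [-2.475, 1.93, -0.003]
contact_force: [-0.5, -0.9, -0.5]
grip_width: 0.0876
```

Run:
```python
from h import *
np.set_printoptions(precision=4,suppress=True)
m,im=snap('wrist','wr1.png')
for t in ['rail','handle','work_line','notch']:
    for r in cams.place_of('wrist',t)[:3]:
        p=w(m,r['position']); print(t,round(r['p'],2),p,proj(m,[p])[0])
d([0.44,0.34,0.32])
```

```text
rail 0.58 [ 0.5687 -0.0146  0.0003] [326.3536  72.2333]
handle 0.81 [ 0.5011 -0.0679  0.0898] [359.0822 135.7371]
work_line 0.94 [ 0.6013 -0.0637  0.0766] [378.2087  46.5728]
notch 0.79 [0.6027 0.0337 0.0783] [293.8511  21.9633]
t 2.47 pos [ 0.4494 -0.0333  0.342 ] yaw -1.33 d [-0.3648 -0.0798  0.022 ] spin None q6 1.1 F [-0.8  0.4 -0.1]
```

View pics/wr1.png

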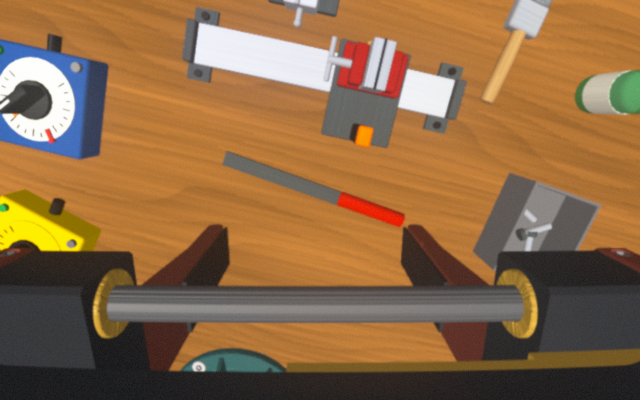

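The picture shows the carriage with its handle cap at (364,135), the bit tip near (296,18) and the blue dial at (35,100) with the red mark at (50,135). Next I'll go over the dial.

Emit:
move_arm:
  deltas:
    - {"grip": 1, "dx": -0.372, "dy": -0.009, "dz": 0.022, "spin": 0}
    - {"grip": 1, "dx": -0.372, "dy": -0.009, "dz": 0.022, "spin": 0}
    - {"grip": 1, "dx": -0.372, "dy": -0.009, "dz": 0.022, "spin": 0}
    - {"grip": 1, "dx": -0.372, "dy": -0.009, "dz": 0.022, "spin": 0}
    - {"grip": 1, "dx": -0.372, "dy": -0.009, "dz": 0.022, "spin": 0}
    - {"grip": 1, "dx": -0.372, "dy": -0.009, "dz": 0.022, "spin": 0}
    - {"grip": 1, "dx": -0.372, "dy": -0.009, "dz": 0.022, "spin": 0}
    - {"grip": 1, "dx": -0.372, "dy": -0.009, "dz": 0.022, "spin": 0}
    - {"grip": 1, "dx": -0.372, "dy": -0.009, "dz": 0.022, "spin": 0}
    - {"grip": 1, "dx": -0.372, "dy": -0.009, "dz": 0.022, "spin": 0}

```text
clock: 3.3
tool_pos: [0.3686, 0.3355, 0.3197]
eef_rot: [-2.475, 1.933, 0.004]
contact_force: [-0.1, -0.3, 0.0]
grip_width: 0.0877
```

Run:
```python
from h import *
np.set_printoptions(precision=4,suppress=True)
m,im=snap('wrist','wr2.png')
import json
json.dump({k:np.array(v).tolist() for k,v in m.items()},open('m2.json','w'))
for t in ['dial_grip','dial_pointer','dial_mark']:
    for r in cams.place_of('wrist',t)[:3]:
        p=w(m,r['position']); print(t,round(r['p'],2),p,proj(m,[p])[0])
u=proj(m,[[0.446,0.34,0.07]])[0]; print(u)
x,y=(u-[80,75]).clip(0).astype(int)
cv2.imwrite('pics/wr2c.png',cv2.resize(im[y:y+150,x:x+160,::-1],None,fx=4,fy=4,interpolation=cv2.INTER_CUBIC)); print(x,y)
d([0.445,0.34,0.32])
```

```text
dial_grip 0.96 [0.2222 0.3404 0.0734] [283.743  280.4476]
dial_grip 0.65 [0.4431 0.3396 0.0739] [328.9168 103.0479]
dial_pointer 0.89 [0.4191 0.3641 0.0518] [302.7881 118.6471]
dial_pointer 0.6 [0.1932 0.3492 0.0476] [274.365  288.6105]
dial_mark 0.65 [0.4135 0.3244 0.0502] [334.3723 131.5814]
[329.1396 100.3703]
249 25
t 3.5 pos [0.3702 0.3295 0.3201] yaw -1.331 d [ 0.0076 -0.0751  0.0001] spin None q6 1.92 F [-0.1  0.9 -0.8]
```

View pics/wr2c.png

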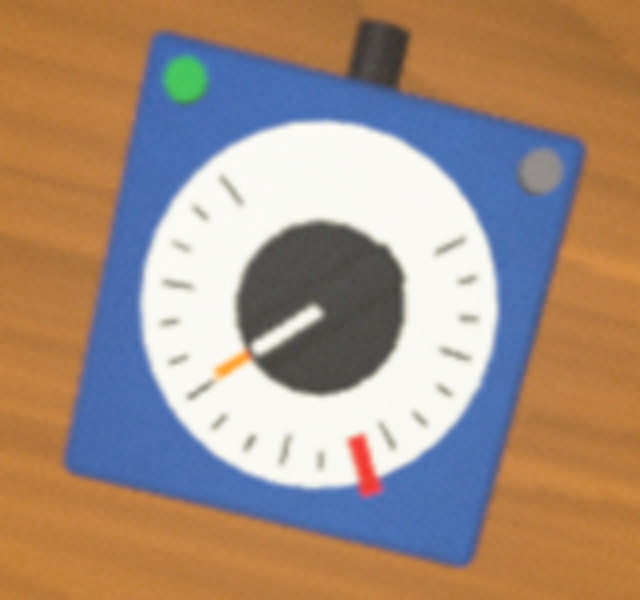

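The crop shows the blue box, with the orange tip at full-frame (303.2,118.5), the red mark's inner end at (338.2,134.2) and the disc centre at (329.2,101.6).

Run:
```python
from h import *
import json
m=json.load(open('m2.json'))
im=cv2.cvtColor(cv2.imread('pics/wr2.png'),cv2.COLOR_BGR2RGB)[25:175,249:409].astype(int)
wh=(im.min(2)>190).astype(np.uint8)
c=max(cv2.findContours(wh,cv2.RETR_EXTERNAL,cv2.CHAIN_APPROX_NONE)[0],key=cv2.contourArea)
W=atz(m,cv2.convexHull(c).reshape(-1,2)+[249,25],0.046)
A=np.c_[2*W[:,:2],np.ones(len(W))]; s=np.linalg.lstsq(A,(W[:,:2]**2).sum(1),rcond=None)[0]
print('scale centre',s[:2],'r',np.sqrt(s[2]+s[:2]@s[:2]))
dc=atz(m,[[329.2,101.6]],0.053)[0]; print('disc',dc)
for ctr in (s[:2],dc[:2]):
    a=[]
    for uv,z in (((303.25,118.5),.05),((338.25,134.25),.047)):
        p=atz(m,[uv],z)[0][:2]-ctr; a.append(np.arctan2(p[1],p[0])); print(p+ctr,np.hypot(*p),a[-1])
    print('turn',(a[1]-a[0])%(2*np.pi),'pointer',a[0])
```

```text
scale centre [0.4449328  0.33978618] r 0.05180796212102046
disc [0.44524711 0.33908918 0.053     ]
[0.41932577 0.36370319] 0.03503916645727172 2.3903063976741845
[0.41148077 0.31890404] 0.0394347861403782 -2.583539042637798
turn 1.309339866867603 pointer 2.3903063976741845
[0.41932577 0.36370319] 0.03574584450841492 2.3820583666940838
[0.41148077 0.31890404] 0.039339627365313296 -2.6028006224712152
turn 1.2983263180142872 pointer 2.3820583666940838
```

Dial axis is (0.445, 0.3395) and the bar angle is 2.385 rad. The angle to turn is about 1.30 rad anticlockwise. Jaw yaw starts at -2.327 and ends at about -1.03.

Emit:
move_arm:
  deltas:
    - {"grip": 1, "dx": 0.0078, "dy": -0.075, "dz": 0.1, "spin": 0.996}
    - {"grip": 1, "dx": 0.0078, "dy": -0.075, "dz": 0.1, "spin": 0.996}
    - {"grip": 1, "dx": 0.0078, "dy": -0.075, "dz": 0.2, "spin": 0.996}
    - {"grip": 1, "dx": 0.0078, "dy": -0.075, "dz": 0.2, "spin": 0.996}
    - {"grip": 1, "dx": 0.0078, "dy": -0.075, "dz": 0.2, "spin": 0.996}
    - {"grip": 1, "dx": 0.0078, "dy": -0.075, "dz": 0.2, "spin": 0.996}
    - {"grip": 1, "dx": 0.0078, "dy": -0.075, "dz": 0.2, "spin": 0.996}
    - {"grip": 1, "dx": 0.0078, "dy": -0.075, "dz": 0.2, "spin": 0.996}
    - {"grip": 1, "dx": 0.0078, "dy": -0.075, "dz": 0.2, "spin": 0.996}
    - {"grip": 1, "dx": 0.0078, "dy": -0.075, "dz": 0.2, "spin": 0.996}

```text
clock: 4.33
tool_pos: [0.4454, 0.3398, 0.1208]
eef_rot: [-1.249, 2.883, -0.0]
contact_force: [-0.5, 0.4, 0.3]
grip_width: 0.088
```

Run:
```python
from h import *
m,im=snap('wrist','wr3.png')
for t in ['dial_grip','dial_pointer']:
    for r in cams.place_of('wrist',t)[:2]:
        p=w(m,r['position']); print(t,round(r['p'],2),p,proj(m,[p])[0])
d([0.445,0.3395,0.077],-2.327)
print(proj(m,[[0.445,0.3395,.085],[.4193,.3637,.05]]))
```

```text
dial_grip 0.76 [0.44256193 0.3396383  0.07385213] [318.27750996 229.82764452]
dial_pointer 0.57 [0.41849798 0.36476259 0.04829913] [314.99619979 265.22622725]
t 4.48 pos [0.445  0.3409 0.1211] yaw -2.324 d [ 0.001  -0.0009  0.0441] spin 0.003412314515320425 q6 2.85 F [0.2 0.3 0.3]
[[315.64995599 233.49301146]
 [315.33519227 264.55108098]]
```

View pics/wr3.png

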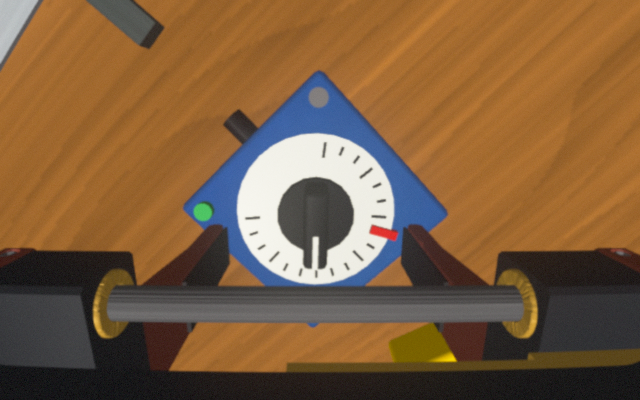

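The bar is centred between the fingers at (316,225) and upright in the image, so it is aligned with the jaws. I'll descend and grip.

Emit:
move_arm:
  deltas:
    - {"grip": 1, "dx": 0, "dy": 0, "dz": 0.03, "spin": 0}
    - {"grip": 1, "dx": 0, "dy": 0, "dz": 0.044, "spin": 0}
    - {"grip": 1, "dx": 0, "dy": 0, "dz": 0.044, "spin": 0}
    - {"grip": 0.1, "dx": 0, "dy": 0, "dz": 0.044, "spin": 0}
    - {"grip": 0.1, "dx": 0, "dy": 0, "dz": 0.044, "spin": 0}
    - {"grip": 0.1, "dx": 0, "dy": 0, "dz": 0.044, "spin": 0}
    - {"grip": 0.1, "dx": 0, "dy": 0, "dz": 0.044, "spin": 0}
    - {"grip": 0.1, "dx": 0, "dy": 0, "dz": 0.044, "spin": 0}
    - {"grip": 0.1, "dx": 0, "dy": 0, "dz": 0.044, "spin": 0}
    - {"grip": 0.1, "dx": 0, "dy": 0, "dz": 0.044, "spin": 0}
  newtons: 10

```text
clock: 5.32
tool_pos: [0.4446, 0.3417, 0.0769]
eef_rot: [-1.247, 2.883, 0.0]
contact_force: [-0.4, -0.7, -0.6]
grip_width: 0.0446
```

Run:
```python
from h import *
d([0.445,0.3395,0.077],-2.327); print(read_state()['grip_width'],read_state()['moment'])
```

```text
t 5.32 pos [0.4446 0.3417 0.0769] yaw -2.325 d [ 0.0013 -0.0018 -0.0001] spin 0.0021236607280945563 q6 2.86 F [-0.4 -0.7 -0.6]
0.044581041641224464 [0.10746332 0.06951383 0.06057272]
```

Emit:
move_arm:
  deltas:
    - {"grip": 0.1, "dx": 0.001, "dy": -0.001, "dz": 0, "spin": 0}
    - {"grip": 0.1, "dx": 0.001, "dy": -0.001, "dz": 0, "spin": 0}
    - {"grip": 0.1, "dx": 0.001, "dy": -0.001, "dz": 0, "spin": 0}
    - {"grip": 0.1, "dx": 0.001, "dy": -0.001, "dz": 0, "spin": 0}
    - {"grip": 0.1, "dx": 0.001, "dy": -0.001, "dz": 0, "spin": 0}
    - {"grip": 0.1, "dx": 0.001, "dy": -0.001, "dz": 0, "spin": 0}
    - {"grip": 0.1, "dx": 0.001, "dy": -0.001, "dz": 0, "spin": 0}
    - {"grip": 0.1, "dx": 0.001, "dy": -0.001, "dz": 0, "spin": 0}

```text
clock: 5.98
tool_pos: [0.4446, 0.3402, 0.0766]
eef_rot: [-1.247, 2.883, 0.0]
contact_force: [0.6, -0.1, -0.8]
grip_width: 0.0141
```

Emit:
move_arm:
  deltas:
    - {"grip": 0.1, "dx": 0, "dy": 0, "dz": 0, "spin": -1.18}
    - {"grip": 0.1, "dx": 0, "dy": 0, "dz": 0, "spin": -1.18}
    - {"grip": 0.1, "dx": 0, "dy": 0, "dz": 0, "spin": -1.18}
    - {"grip": 0.1, "dx": 0, "dy": 0, "dz": 0, "spin": -1.18}
    - {"grip": 0.1, "dx": 0, "dy": 0, "dz": 0, "spin": -1.18}
    - {"grip": 0.1, "dx": 0, "dy": 0, "dz": 0, "spin": -1.18}
    - {"grip": 0.1, "dx": 0, "dy": 0, "dz": 0, "spin": -1.18}
    - {"grip": 0.1, "dx": 0, "dy": 0, "dz": 0, "spin": -1.18}
    - {"grip": 0.1, "dx": 0, "dy": 0, "dz": 0, "spin": -1.18}
    - {"grip": 0.1, "dx": 0, "dy": 0, "dz": 0, "spin": -1.18}

```text
clock: 6.82
tool_pos: [0.4444, 0.3388, 0.0765]
eef_rot: [2.645, -1.691, 0.001]
contact_force: [1.4, -6.3, 2.3]
grip_width: 0.014
```

Run:
```python
from h import *
m,im=snap('wrist','wr4.png')
d([0.445,0.3395,0.077],-1.025); print(proj(m,[[0.445,0.3395,.085],[.4145,.3205,.047]]))
```

```text
t 6.87 pos [0.4444 0.3388 0.0765] yaw -1.137 d [-0.0004 -0.0008 -0.0005] spin -0.11212214641251972 q6 1.67 F [ 1.5 -4.9  1.8]
[[314.89081378 268.5334052 ]
 [322.75894811 296.21657295]]
```

View pics/wr4.png

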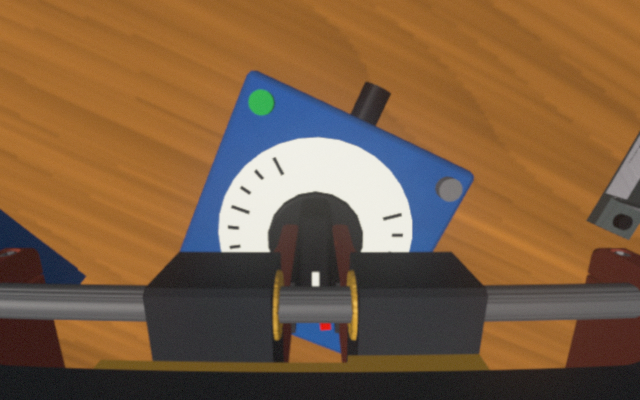

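Emit:
move_arm:
  deltas:
    - {"grip": 0.1, "dx": 0, "dy": 0, "dz": 0, "spin": -0.115}
    - {"grip": 0.1, "dx": 0, "dy": 0, "dz": 0, "spin": -0.115}
    - {"grip": 0.1, "dx": 0, "dy": 0, "dz": 0, "spin": -0.115}
    - {"grip": 1, "dx": 0, "dy": 0, "dz": 0, "spin": -0.115}
    - {"grip": 1, "dx": 0, "dy": 0, "dz": 0, "spin": -0.115}
    - {"grip": 1, "dx": 0, "dy": 0, "dz": 0, "spin": -0.115}
    - {"grip": 1, "dx": 0, "dy": 0, "dz": 0, "spin": -0.115}
    - {"grip": 1, "dx": 0, "dy": 0, "dz": -0.03, "spin": -0.115}
    - {"grip": 1, "dx": 0, "dy": 0, "dz": -0.06, "spin": -0.115}
    - {"grip": 1, "dx": 0, "dy": 0, "dz": -0.06, "spin": -0.115}

```text
clock: 7.7
tool_pos: [0.4473, 0.3421, 0.1413]
eef_rot: [-2.728, 1.543, -0.006]
contact_force: [-0.0, -0.1, 0.5]
grip_width: 0.0572
```

Run:
```python
from h import *
import json
m,im=snap('wrist','wr5.png'); json.dump({k:np.array(v).tolist() for k,v in m.items()},open('m5.json','w'))
d([0.445,0.3395,0.137],-1.025)
for t in ['dial_pointer','dial_mark']:
    for r in cams.place_of('wrist',t)[:2]:
        p=w(m,r['position']); print(t,round(r['p'],2),p,proj(m,[p])[0])
u=proj(m,[[0.43,0.33,0.05]])[0];x,y=(u-[60,60]).astype(int); print(x,y)
cv2.imwrite('pics/wr5c.png',cv2.resize(im[y:y+120,x:x+120,::-1],None,fx=5,fy=5,interpolation=cv2.INTER_CUBIC))
```

```text
t 7.75 pos [0.4465 0.3416 0.1394] yaw -1.03 d [0.001  0.0024 0.0023] spin -0.004771106800755431 q6 1.56 F [ 1.5 -0.3  0.5]
dial_pointer 0.75 [0.41269217 0.32165362 0.05278729] [315.12382588 261.56660357]
dial_pointer 0.58 [0.44287776 0.3380227  0.07394652] [317.48784149 226.2023521 ]
dial_mark 0.63 [0.41444188 0.32422712 0.05045157] [313.3497044  256.66694405]
257 175
```

View pics/wr5c.png

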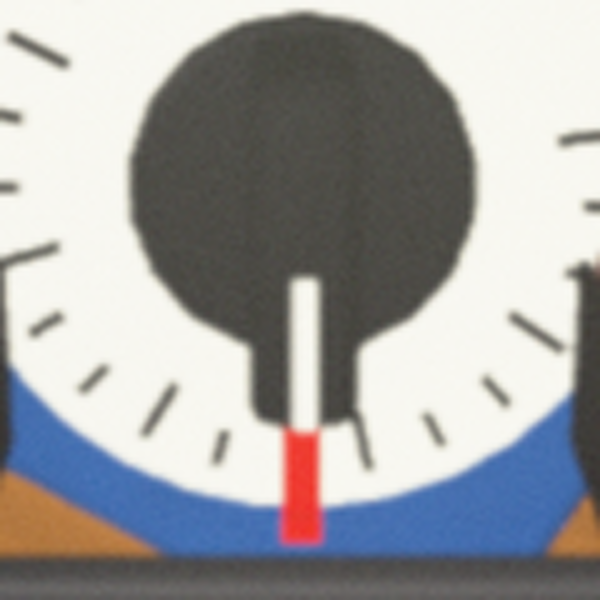

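The white line and pointer run straight into the red mark (302–305, 430), so the dial is set. On to the carriage.

Emit:
move_arm:
  deltas:
    - {"grip": 1, "dx": 0.0, "dy": 0.0, "dz": -0.05, "spin": 0}
    - {"grip": 1, "dx": 0.304, "dy": 0.194, "dz": -0.14, "spin": 0.52}
    - {"grip": 1, "dx": 0.304, "dy": 0.194, "dz": -0.14, "spin": 0.52}
    - {"grip": 1, "dx": 0.304, "dy": 0.194, "dz": -0.14, "spin": 0.52}
    - {"grip": 1, "dx": 0.304, "dy": 0.194, "dz": -0.14, "spin": 0.52}
    - {"grip": 1, "dx": 0.304, "dy": 0.194, "dz": -0.14, "spin": 0.52}
    - {"grip": 1, "dx": 0.304, "dy": 0.194, "dz": -0.14, "spin": 0.52}
    - {"grip": 1, "dx": 0.304, "dy": 0.194, "dz": -0.14, "spin": 0.52}
    - {"grip": 1, "dx": 0.304, "dy": 0.194, "dz": -0.14, "spin": 0.52}
    - {"grip": 1, "dx": 0.304, "dy": 0.194, "dz": -0.14, "spin": 0.52}

```text
clock: 8.68
tool_pos: [0.4333, -0.022, 0.2757]
eef_rot: [2.244, -2.197, -0.003]
contact_force: [1.5, -0.4, -0.1]
grip_width: 0.0878
```

Emit:
move_arm:
  deltas:
    - {"grip": 1, "dx": 0.02, "dy": 0, "dz": 0, "spin": 0}
    - {"grip": 1, "dx": 0.02, "dy": 0, "dz": 0, "spin": 0}

```text
clock: 8.85
tool_pos: [0.435, -0.0439, 0.2759]
eef_rot: [2.239, -2.202, 0.001]
contact_force: [-0.3, 0.1, 0.9]
grip_width: 0.0879
```

Run:
```python
from h import *
import json
np.set_printoptions(precision=4,suppress=True)
m,im=snap('wrist','wr6.png'); json.dump({k:np.array(v).tolist() for k,v in m.items()},open('m6.json','w'))
for t in ['rail','handle','work_line','notch']:
    for r in cams.place_of('wrist',t)[:2]:
        p=w(m,r['position']); print(t,round(r['p'],2),p,proj(m,[p])[0])
d([0.503,-0.07,0.30],-1.55)
hsv=cv2.cvtColor(im,cv2.COLOR_RGB2HSV)
o=cv2.inRange(hsv,(8,180,180),(20,255,255)); n,l,s,c=cv2.connectedComponentsWithStats(o)
i=1+s[1:,4].argmax(); print('cap px',c[i],s[i],'world',atz(m,[c[i]],0.111))
```

```text
rail 0.89 [ 0.5647 -0.0118  0.0001] [288.8074  52.2991]
t 9.1 pos [ 0.4344 -0.039   0.2756] yaw -1.549 d [ 0.0324 -0.0678 -0.0246] spin 0.0012904862692448837 q6 1.3 F [-0.3  0.2 -0.4]
cap px [386.5815 204.896 ] [  231   125   282   159 11619] world [[ 0.4163 -0.1109  0.111 ]]
```

View pics/wr6.png

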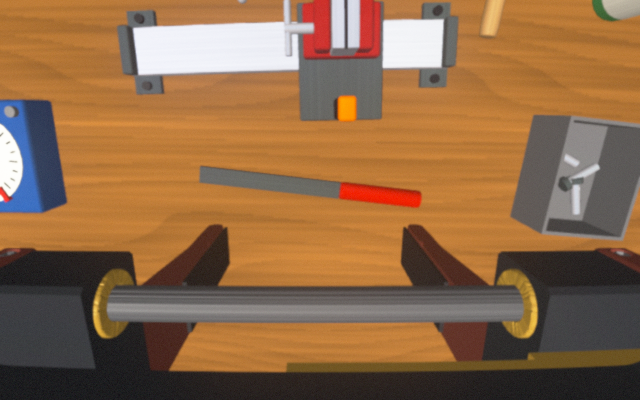

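Run:
```python
from h import *
import json
m=json.load(open('m6.json')); np.set_printoptions(precision=4,suppress=True)
im=cv2.cvtColor(cv2.imread('pics/wr6.png'),cv2.COLOR_BGR2RGB); print(im[88:126:2,347].tolist())
hsv=cv2.cvtColor(im,cv2.COLOR_RGB2HSV)
o=cv2.inRange(hsv[:150],(8,200,200),(20,255,255)); n,l,s,c=cv2.connectedComponentsWithStats(o)
i=1+s[1:,4].argmax(); print(c[i],s[i]); x,y,ww,hh,_=s[i]
print('cap top back edge L/R',atz(m,[[x,y],[x+ww-1,y],[x+ww/2-.5,y]],0.112),'bottom at .098?',atz(m,[[x+ww/2,y+hh]],0.112))
# rail edges: white/wood transition columns
g=(im.min(2)>170)
def ed(cols,f):
    return np.array([[c,f(np.flatnonzero(g[0:95,c]))] for c in cols])
for f,n in ((np.max,'near'),(np.min,'far')):
    P=np.vstack([ed(range(150,280,10),f),ed(range(390,430,10),f)]); W=atz(m,P,0.021)
    k=np.polyfit(W[:,1],W[:,0],1); print(n,'dx/dy',k,'resid',np.abs(np.polyval(k,W[:,1])-W[:,0]).max())
```

```text
[[105, 105, 102], [105, 107, 103], [105, 103, 101], [118, 102, 95], [235, 121, 19], [253, 150, 0], [254, 161, 0], [254, 156, 0], [254, 157, 0], [254, 159, 0], [254, 160, 0], [254, 157, 0], [254, 154, 0], [254, 155, 0], [254, 153, 0], [253, 148, 0], [243, 125, 0], [191, 120, 54], [194, 127, 62]]
[346.5188 108.4768] [338  96  18  26 453]
cap top back edge L/R [[ 0.513  -0.0623  0.112 ]
 [ 0.5133 -0.077   0.112 ]
 [ 0.5131 -0.0696  0.112 ]] bottom at .098? [[ 0.4912 -0.0709  0.112 ]]
near dx/dy [-0.0389  0.5434] resid 0.0006393363278837105
far dx/dy [-0.0362  0.5932] resid 0.02171548184743477
```

Handle is at (0.502, -0.070). The cap measures 22 mm in x at 112 mm height, which matches. Rail yaw is +0.039 rad, so I'll go above the handle with jaw yaw -1.532.

Emit:
move_arm:
  deltas:
    - {"grip": 1, "dx": 0.0325, "dy": -0.067, "dz": 0.05, "spin": -0.017}
    - {"grip": 1, "dx": 0.0325, "dy": -0.067, "dz": 0.08, "spin": -0.017}
    - {"grip": 1, "dx": 0.0325, "dy": -0.067, "dz": 0.116, "spin": -0.017}
    - {"grip": 1, "dx": 0.0325, "dy": -0.067, "dz": 0.116, "spin": -0.017}
    - {"grip": 1, "dx": 0.0325, "dy": -0.067, "dz": 0.116, "spin": -0.017}
    - {"grip": 1, "dx": 0.0325, "dy": -0.067, "dz": 0.116, "spin": -0.017}

```text
clock: 9.6
tool_pos: [0.5017, -0.07, 0.1594]
eef_rot: [2.264, -2.176, -0.006]
contact_force: [1.0, 0.5, 0.8]
grip_width: 0.0878
```

Run:
```python
from h import *
import json
np.set_printoptions(precision=4,suppress=True)
m,im=snap('wrist','wr7.png'); json.dump({k:np.array(v).tolist() for k,v in m.items()},open('m7.json','w'))
for t in ['handle','work_line','notch']:
    for r in cams.place_of('wrist',t)[:2]:
        p=w(m,r['position']); print(t,round(r['p'],2),p,proj(m,[p])[0])
d([0.502,-0.070,0.092],-1.532)
```

```text
handle 0.55 [ 0.5014 -0.0687  0.0887] [313.6171 214.7355]
work_line 0.96 [ 0.6056 -0.0676  0.0734] [318.5479  47.1791]
t 9.8 pos [ 0.5035 -0.0711  0.1623] yaw -1.532 d [-0.0012  0.0017  0.0703] spin -0.00015217509902365478 q6 1.26 F [0.8 0.2 0.1]
```

View pics/wr7.png

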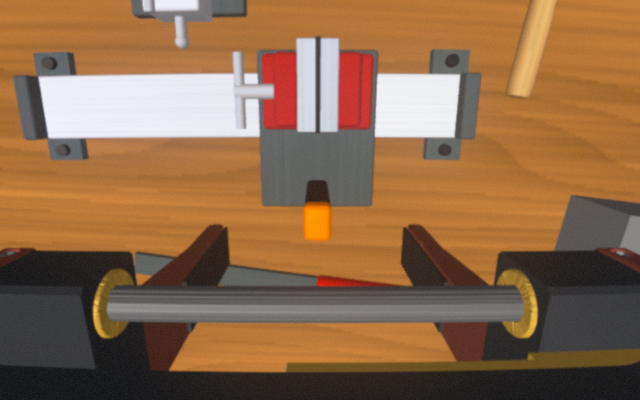

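Handle cap is at (317,221), centred between the fingers. The bit tip is at (181,45) and the scribed line is at x=318. I'll measure the remaining travel and descend.

Run:
```python
from h import *
import json
m=json.load(open('m7.json')); np.set_printoptions(precision=4,suppress=True)
a=0.039; ey=np.array([-np.sin(a),np.cos(a),0])
im=cv2.imread('pics/wr7.png').astype(int)
for r in (50,70,90): print(im[r,310:327].sum(1)//3)
print(im[36,170:192].sum(1)//3, im[28,170:192].sum(1)//3)
L=atz(m,[[318,45],[318,85],[318,125]],.098); B=atz(m,[[181,44],[180.5,30]],.078)
print(L,B,L@ey,B@ey)
```

```text
[220 220 220 222 208 158  91  69  69  84 133 190 210 213 215 218 216]
[220 219 219 220 209 158  94  68  65  93 155 198 211 215 215 217 215]
[220 222 220 220 210 158  90  66  67  95 152 196 214 213 214 214 215]
[121 118 122 119 123 140 173 200 206 206 202 188 174 157 139 126 116 119
 118 118 120 120] [116 118 117 117 126 158 195 209 211 211 205 186 170 152 139 122 116 114
 119 118 118 119]
[[ 0.6027 -0.0673  0.098 ]
 [ 0.5814 -0.0682  0.098 ]
 [ 0.5591 -0.0691  0.098 ]] [[0.604  0.0166 0.078 ]
 [0.612  0.0166 0.078 ]] [-0.0907 -0.0908 -0.0908] [-0.0069 -0.0073]
```

Emit:
move_arm:
  deltas:
    - {"grip": 1, "dx": -0.001, "dy": 0.001, "dz": 0.04, "spin": 0}
    - {"grip": 1, "dx": -0.001, "dy": 0.001, "dz": 0.07, "spin": 0}
    - {"grip": 0.1, "dx": -0.001, "dy": 0.001, "dz": 0.07, "spin": 0}
    - {"grip": 0.1, "dx": -0.001, "dy": 0.001, "dz": 0.07, "spin": 0}
    - {"grip": 0.1, "dx": -0.001, "dy": 0.001, "dz": 0.07, "spin": 0}
    - {"grip": 0.1, "dx": -0.001, "dy": 0.001, "dz": 0.07, "spin": 0}
    - {"grip": 0.1, "dx": -0.001, "dy": 0.001, "dz": 0.07, "spin": 0}
    - {"grip": 0.1, "dx": -0.001, "dy": 0.001, "dz": 0.07, "spin": 0}
    - {"grip": 0.1, "dx": -0.001, "dy": 0.001, "dz": 0.07, "spin": 0}
    - {"grip": 0.1, "dx": -0.001, "dy": 0.001, "dz": 0.07, "spin": 0}
  newtons: 25

```text
clock: 10.63
tool_pos: [0.502, -0.0706, 0.091]
eef_rot: [-2.263, 2.179, -0.001]
contact_force: [-0.7, -0.2, 1.4]
grip_width: 0.0381
```

Emit:
move_arm:
  deltas:
    - {"grip": 0.1, "dx": 0, "dy": 0, "dz": 0, "spin": 0}
    - {"grip": 0.1, "dx": 0, "dy": 0, "dz": 0, "spin": 0}
    - {"grip": 0.1, "dx": 0, "dy": 0, "dz": 0, "spin": 0}
    - {"grip": 0.1, "dx": 0, "dy": 0, "dz": 0, "spin": 0}
    - {"grip": 0.1, "dx": 0, "dy": 0, "dz": 0, "spin": 0}
    - {"grip": 0.1, "dx": 0, "dy": 0, "dz": 0, "spin": 0}

```text
clock: 11.13
tool_pos: [0.5016, -0.0706, 0.0905]
eef_rot: [2.263, -2.179, -0.0]
contact_force: [0.6, -1.3, 0.2]
grip_width: 0.0158
```

Gripped at 15.8 mm. The networks put the notch about 100 mm away and my bit reading says about 84 mm. I'll slide 50 mm and look again.

Emit:
move_arm:
  deltas:
    - {"grip": 0.1, "dx": -0.003, "dy": 0, "dz": 0, "spin": 0}
    - {"grip": 0.1, "dx": -0.008, "dy": 0, "dz": 0, "spin": 0}
    - {"grip": 0.1, "dx": -0.014, "dy": 0, "dz": 0, "spin": 0}
    - {"grip": 0.1, "dx": -0.021, "dy": 0, "dz": 0, "spin": 0}
    - {"grip": 0.1, "dx": -0.028, "dy": 0, "dz": 0, "spin": 0}
    - {"grip": 0.1, "dx": -0.035, "dy": 0, "dz": 0, "spin": 0}
    - {"grip": 0.1, "dx": -0.042, "dy": 0, "dz": 0, "spin": 0}
    - {"grip": 0.1, "dx": -0.047, "dy": 0, "dz": 0, "spin": 0}
    - {"grip": 0.1, "dx": -0.05, "dy": 0, "dz": 0, "spin": 0}
    - {"grip": 0.1, "dx": -0.05, "dy": 0, "dz": 0, "spin": 0}

```text
clock: 11.97
tool_pos: [0.4997, -0.0195, 0.0905]
eef_rot: [-2.263, 2.178, 0.001]
contact_force: [0.3, 1.5, -1.2]
grip_width: 0.016
```

Run:
```python
from h import *
import json
np.set_printoptions(precision=4,suppress=True)
a=0.039; ey=np.array([-np.sin(a),np.cos(a),0])
s=read_state(); print(s['tool_pos'],s['contact_force'],s['grip_width'],s['tool_pos']@ey)
for c in ['wrist','top','scene']:
    m,im=snap(c,c+'8.png'); json.dump({k:np.array(v).tolist() for k,v in m.items()},open(c+'8.json','w'))
    for t in ['work_line','notch','handle']:
        for r in cams.place_of(c,t)[:2]:
            p=w(m,r['position']); print(c,t,round(r['p'],2),p,p@ey,proj(m,[p])[0])
    print(c,proj(m,[[.623,.034,.078],[.623,.017,.078]]))
```

```text
[ 0.4997 -0.0195  0.0905] [ 0.3192  1.4651 -1.1837] 0.016009996758571534 -0.03897282603315347
wrist work_line 0.59 [ 0.6044 -0.0163  0.0743] -0.039875413852506716 [317.6728  17.1201]
wrist handle 0.9 [ 0.5032 -0.0139  0.0888] -0.03348136845126366 [303.3431 252.387 ]
wrist [[195.654  -38.3375]
 [237.3175 -37.3483]]
top work_line 0.51 [ 0.6072 -0.0169  0.0785] -0.040549518344071146 [330.0758 167.5072]
top notch 0.71 [0.608  0.035  0.0722] 0.011294084714569783 [312.8558 167.4619]
top handle 0.32 [ 0.4137 -0.0474 -0.0022] -0.0635399132374929 [339.6307 232.5446]
top [[313.1598 162.2127]
 [318.8235 162.2452]]
scene work_line 0.76 [ 0.6061 -0.0152  0.0754] -0.03877953440304849 [348.2602 242.1362]
scene notch 0.56 [0.6037 0.034  0.0778] 0.010467254659505588 [364.1727 233.3834]
scene handle 0.68 [ 0.5034 -0.0212  0.0885] -0.04080931494803782 [328.2185 210.5729]
scene [[367.8609 239.1388]
 [362.2378 241.797 ]]
```

View pics/wrist8.png

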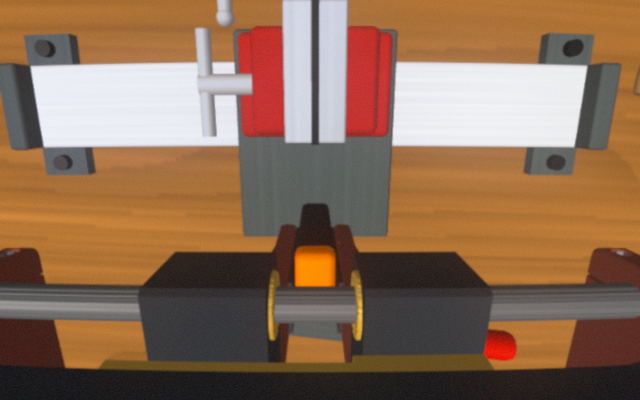

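The object I took for the bit, now at (225,15), is a lower lever. Top and scene agree on the notch at s≈+0.0107, with work_line at about -0.040, so about 50 mm remain. I'll advance 33 mm, then feel.

Emit:
move_arm:
  deltas:
    - {"grip": 0.1, "dx": -0.003, "dy": 0, "dz": 0, "spin": 0}
    - {"grip": 0.1, "dx": -0.008, "dy": 0, "dz": 0, "spin": 0}
    - {"grip": 0.1, "dx": -0.013, "dy": 0, "dz": 0, "spin": 0}
    - {"grip": 0.1, "dx": -0.018, "dy": 0, "dz": 0, "spin": 0}
    - {"grip": 0.1, "dx": -0.023, "dy": 0, "dz": 0, "spin": 0}
    - {"grip": 0.1, "dx": -0.028, "dy": 0, "dz": 0, "spin": 0}
    - {"grip": 0.1, "dx": -0.031, "dy": 0, "dz": 0, "spin": 0}
    - {"grip": 0.1, "dx": -0.033, "dy": 0, "dz": 0, "spin": 0}
    - {"grip": 0.1, "dx": -0.033, "dy": 0, "dz": 0, "spin": 0}

```text
clock: 13.32
tool_pos: [0.4984, 0.0132, 0.0905]
eef_rot: [-2.263, 2.178, 0.001]
contact_force: [0.7, 2.4, -3.6]
grip_width: 0.0159
```

Emit:
move_arm:
  deltas:
    - {"grip": 0.1, "dx": -0.001, "dy": 0, "dz": 0, "spin": 0}
    - {"grip": 0.1, "dx": -0.002, "dy": 0, "dz": 0, "spin": 0}

```text
clock: 13.48
tool_pos: [0.4984, 0.0144, 0.0905]
eef_rot: [2.263, -2.179, -0.0]
contact_force: [-1.3, -0.8, -3.6]
grip_width: 0.0159
```

Emit:
move_arm:
  deltas:
    - {"grip": 0.1, "dx": -0.001, "dy": 0, "dz": 0, "spin": 0}
    - {"grip": 0.1, "dx": -0.002, "dy": 0, "dz": 0, "spin": 0}

```text
clock: 13.65
tool_pos: [0.4983, 0.0163, 0.0905]
eef_rot: [2.263, -2.179, -0.0]
contact_force: [0.0, -2.0, -4.1]
grip_width: 0.0159
```

Emit:
move_arm:
  deltas:
    - {"grip": 0.1, "dx": -0.001, "dy": 0, "dz": 0, "spin": 0}
    - {"grip": 0.1, "dx": -0.002, "dy": 0, "dz": 0, "spin": 0}

```text
clock: 13.82
tool_pos: [0.4983, 0.0175, 0.0905]
eef_rot: [2.263, -2.178, 0.002]
contact_force: [-0.9, -10.2, -3.6]
grip_width: 0.016
```

Ball resistance starts at y≈0.017. I'll carry on in 2 mm steps, watching the force.

Emit:
move_arm:
  deltas:
    - {"grip": 0.1, "dx": -0.001, "dy": 0, "dz": 0, "spin": 0}
    - {"grip": 0.1, "dx": -0.002, "dy": 0, "dz": 0, "spin": 0}

```text
clock: 13.98
tool_pos: [0.4982, 0.0189, 0.0905]
eef_rot: [2.262, -2.177, 0.002]
contact_force: [-1.1, -9.6, -3.8]
grip_width: 0.0159
```

Emit:
move_arm:
  deltas:
    - {"grip": 0.1, "dx": -0.001, "dy": 0, "dz": 0, "spin": 0}
    - {"grip": 0.1, "dx": -0.002, "dy": 0, "dz": 0, "spin": 0}

```text
clock: 14.15
tool_pos: [0.4981, 0.0214, 0.0905]
eef_rot: [2.262, -2.178, 0.001]
contact_force: [-0.5, -6.7, -4.5]
grip_width: 0.0158
```

Emit:
move_arm:
  deltas:
    - {"grip": 0.1, "dx": -0.001, "dy": 0, "dz": 0, "spin": 0}
    - {"grip": 0.1, "dx": -0.002, "dy": 0, "dz": 0, "spin": 0}

```text
clock: 14.32
tool_pos: [0.498, 0.0238, 0.0904]
eef_rot: [2.262, -2.179, 0.0]
contact_force: [-0.4, -4.3, -2.8]
grip_width: 0.0156
```

Emit:
move_arm:
  deltas:
    - {"grip": 0.1, "dx": -0.001, "dy": 0, "dz": 0, "spin": 0}
    - {"grip": 0.1, "dx": -0.002, "dy": 0, "dz": 0, "spin": 0}

```text
clock: 14.48
tool_pos: [0.4979, 0.0263, 0.0905]
eef_rot: [2.263, -2.179, -0.0]
contact_force: [-0.4, -2.6, -3.0]
grip_width: 0.0157
```

Emit:
move_arm:
  deltas:
    - {"grip": 0.1, "dx": -0.001, "dy": 0, "dz": 0, "spin": 0}
    - {"grip": 0.1, "dx": -0.001, "dy": 0, "dz": 0, "spin": 0}

```text
clock: 14.65
tool_pos: [0.4979, 0.0281, 0.0905]
eef_rot: [-2.262, 2.179, 0.001]
contact_force: [-1.3, 1.4, -3.6]
grip_width: 0.0161
```

Emit:
move_arm:
  deltas:
    - {"grip": 0.1, "dx": -0.001, "dy": 0, "dz": 0, "spin": 0}
    - {"grip": 0.1, "dx": -0.001, "dy": 0, "dz": 0, "spin": 0}

```text
clock: 14.82
tool_pos: [0.4978, 0.029, 0.0905]
eef_rot: [-2.263, 2.179, 0.001]
contact_force: [-0.3, 1.9, -3.6]
grip_width: 0.0157
```

Emit:
move_arm:
  deltas:
    - {"grip": 0.1, "dx": -0.001, "dy": 0, "dz": 0, "spin": 0}
    - {"grip": 0.1, "dx": -0.001, "dy": 0, "dz": 0, "spin": 0}

```text
clock: 14.98
tool_pos: [0.4978, 0.0298, 0.0905]
eef_rot: [-2.263, 2.179, 0.001]
contact_force: [0.3, 2.7, -4.1]
grip_width: 0.0161
```

```bash
cat > look.py <<'E'
from h import *
import json
np.set_printoptions(precision=4,suppress=True)
a=0.039; ey=np.array([-np.sin(a),np.cos(a),0])
s=read_state(); print(s['tool_pos'],s['contact_force'],s['grip_width'],s['tool_pos']@ey)
for c in ['top','scene']*2:
    m,im=snap(c,c+'9.png')
    for t in ['work_line','notch']:
        for r in cams.place_of(c,t)[:1]:
            p=w(m,r['position']); print(c,t,round(r['p'],2),p,p@ey,proj(m,[p])[0])
s=read_state(); print(s['clock'],s['tool_pos'],s['contact_force'])
E
python3 look.py
```

```text
[0.4978 0.0298 0.0905] [ 0.3129  2.6571 -4.1438] 0.0161007084880342 0.010408424507073522
top work_line 0.49 [0.6028 0.0345 0.0811] 0.011014749900060487 [312.8606 168.7564]
top notch 0.85 [0.6058 0.0334 0.0742] 0.009729724878654606 [313.3664 168.0719]
scene work_line 0.84 [0.6031 0.0347 0.0726] 0.011181309996696883 [364.1265 234.0258]
scene notch 0.71 [0.607  0.0327 0.0756] 0.008972197349210263 [364.2884 234.975 ]
top work_line 0.61 [0.6053 0.0352 0.0761] 0.011615453847350644 [312.7144 168.156 ]
top notch 0.85 [0.6031 0.033  0.0767] 0.009475411443967628 [313.4393 168.8682]
scene work_line 0.95 [0.6045 0.034  0.0745] 0.010371661410664368 [364.2091 234.2179]
scene notch 0.74 [0.6049 0.0384 0.0775] 0.014757750431892524 [365.809  233.1307]
15.5833 [0.4978 0.0298 0.0905] [-0.908   5.1277 -3.1487]
```

The carriage is now pulling forward (+2.7 to +5 N), so the ball is drawing in. Visual error is about 1 to 3 mm. I'll step on until the force vanishes.

Emit:
move_arm:
  deltas:
    - {"grip": 0.1, "dx": -0.001, "dy": 0, "dz": 0, "spin": 0}
    - {"grip": 0.1, "dx": -0.001, "dy": 0, "dz": 0, "spin": 0}
    - {"grip": 0.1, "dx": -0.001, "dy": 0, "dz": 0, "spin": 0}

```text
clock: 15.83
tool_pos: [0.4978, 0.0301, 0.0905]
eef_rot: [2.263, -2.179, 0.0]
contact_force: [-1.0, 0.9, -4.3]
grip_width: 0.0158
```

Emit:
move_arm:
  deltas:
    - {"grip": 0.1, "dx": -0.001, "dy": 0, "dz": 0, "spin": 0}
    - {"grip": 0.1, "dx": -0.001, "dy": 0, "dz": 0, "spin": 0}
    - {"grip": 0.1, "dx": -0.001, "dy": 0, "dz": 0, "spin": 0}

```text
clock: 16.08
tool_pos: [0.4978, 0.0307, 0.0905]
eef_rot: [2.263, -2.178, 0.001]
contact_force: [-1.7, -4.8, -5.7]
grip_width: 0.016
```

Run:
```python
from h import *
F=[];P=[]
for i in range(8): cams.capture('top'); s=read_state(); F.append(s['contact_force']); P.append(s['tool_pos'])
print(np.mean(F,0),np.std(F,0),np.mean(P,0))
```

```text
[-0.86758814 -5.21403327 -4.79731943] [0.36386855 0.77710246 0.62307196] [0.49778443 0.03073667 0.09049358]
```

Commanded motion of 2 mm gave only 0.9 mm, with the force going from +5 to -5 N. That places the notch at y≈0.030, which fits resistance onset at 0.0165 = notch - 14 mm. I'll back the command off 1 mm to relieve the push, then hold.

Emit:
move_arm:
  deltas:
    - {"grip": 0.1, "dx": 0.001, "dy": 0, "dz": 0, "spin": 0}
    - {"grip": 0.1, "dx": 0.001, "dy": 0, "dz": 0, "spin": 0}
    - {"grip": 0.1, "dx": 0.001, "dy": 0, "dz": 0, "spin": 0}
    - {"grip": 0.1, "dx": 0.001, "dy": 0, "dz": 0, "spin": 0}
    - {"grip": 0.1, "dx": 0.001, "dy": 0, "dz": 0, "spin": 0}
    - {"grip": 0.1, "dx": 0.001, "dy": 0, "dz": 0, "spin": 0}

```text
clock: 16.98
tool_pos: [0.4978, 0.0304, 0.0905]
eef_rot: [2.263, -2.179, -0.0]
contact_force: [-1.4, -2.1, -4.6]
grip_width: 0.0161
```

Run:
```python
from h import *
a=0.039; ey=np.array([-np.sin(a),np.cos(a),0]); F=[];P=[];D={}
for i in range(4):
  for c in ('top','scene'):
    m,im=snap(c,c+'10.png'); s=read_state(); F.append(s['contact_force']); P.append(s['tool_pos'])
    for t in ('work_line','notch','dial_pointer','dial_mark'):
        for r in cams.place_of(c,t)[:3]:
            p=w(m,r['position'])
            if (t in('work_line','notch') and p[0]>.57 and abs(p[1])<.1) or (t[0]=='d' and np.hypot(p[0]-.445,p[1]-.34)<.06): D.setdefault(t,[]).append(p)
print(np.mean(F,0),np.std(F,0),np.mean(P,0),np.ptp(P,0),s['grip_width'],s['clock'])
for t in D: print(t,len(D[t]),np.mean(D[t],0),np.mean(D[t],0)@ey)
a=cv2.imread('pics/top10.png')[130:270,180:400]; b=cv2.imread('pics/scene10.png')[120:290,290:450]
cv2.imwrite('pics/fin.png',np.vstack([cv2.resize(a[:100],(600,273),interpolation=2),cv2.resize(b,(300,319))[:,:].repeat(2,1)]))
```

```text
[-1.46336098 -2.42194586 -5.39131533] [0.2669127  0.66977605 0.55341378] [0.49779901 0.03042411 0.09050461] [3.07728776e-05 4.50504238e-05 3.37964724e-05] 0.016027992438980565 18.7833
work_line 7 [0.60346205 0.03418393 0.07781225] 0.010628885797942526
notch 9 [0.60102299 0.02964697 0.06794442] 0.006190476414903941
dial_pointer 8 [0.41645846 0.32160852 0.04989955] 0.30512620151432956
```

View pics/fin.png

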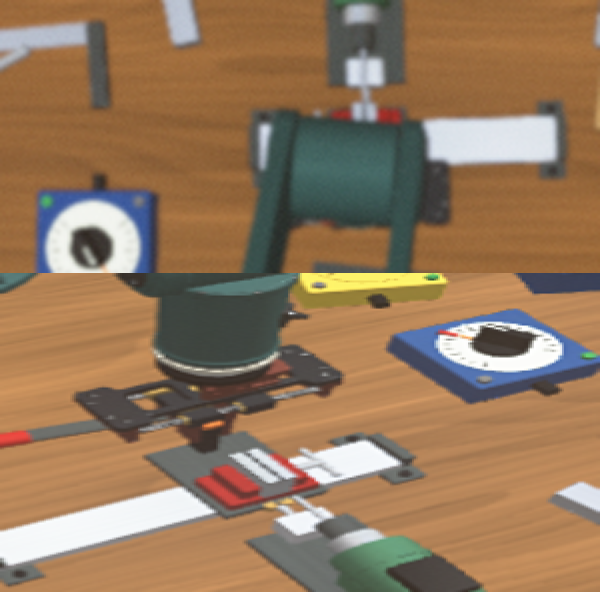

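The top view shows the bit and the workpiece's bright blocks in line at x≈365. The dial pointer still points at the mark. The arm is still, so I'll hand in.

```bash
python3 -c "
from bench import *
print(order.finish_job()); s=read_state(); print(s['clock'],s['tool_pos'],s['contact_force'],s['grip_width'])"
```

```text
the job is handed in; nothing more can be done
None
the job is handed in; nothing more can be done
```

I turned the blue dial about 1.3 rad anticlockwise to the red mark and released it. Then I gripped the carriage handle, slid it about 100 mm into the ball notch, and handed the job in while still gripping. The clock read about 19 s; the job's verdict is not reported.

**Dial:** In the close-up after release, the pointer ran straight into the red mark. It still pointed there in the last views. The final distant readings found the pointer but not the mark, so they could not confirm the gap.

**Carriage, by feel:**
- The ball began to resist at about y = 0.0165 m, peaking near 10 N.
- It then pulled the carriage forward at up to about 5 N.
- It pushed back by 5 N about 0.9 mm further on, which places the notch at about y = 0.030 m.
- I eased the command back 1 mm and held at y = 0.0304 m. The tool was still, the grip was commanded at 25 N on 16 mm, and about 2.4 N was left along the rail.

**Disagreements:**
- I first read the travel to the notch as 84 mm because I took a lower lever for the drill bit. I discarded that once the networks and the detent feel agreed on about 100 mm.
- The last averaged network reading put the notch about 4 mm behind the work line. Its mean height was 68 mm instead of 78 mm, so I took it as spoilt by a bad detection. Earlier readings mostly agreed to 1–2 mm, with one differing by 4 mm the other way. I went by the detent force and the aligned top view.

I did not measure whether the other tools moved. The arm never went near them at bench height, and nothing looked disturbed in the views I took.

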